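# Take the stack of project boxes apart into their colour trays

## Robot

A 6-joint arm with a two-finger parallel gripper is mounted at the origin on the work surface. World frame = base frame: x ahead of the robot, y to its left, z up, the work surface at z = 0. Lengths are in mm, angles in rad, forces in N, time in s.
With the tool pointing down it reaches from about 350 to 850 mm from the base axis. Payload 8.1 kg.
Tool frame: the origin (TCP) lies midway between the tips of the shut fingers; the grasp point (between the pads) lies 19 mm behind it; z points along the fingers, y is the line along which they close (so a half turn about z gives the same grasp; the last joint's range is limited). The gripper opens to 93 mm and grips with 3 to 60 N. Pads are 15 mm wide; open, the fingers measure 128 mm over their backs; the gripper's body (75 mm by 188 mm) begins 65 mm behind the grasp point.
Start: joints at [-0.085, 0.13, 1.488, -0, 1.523, -0.085], TCP at [600.004, 0.022, 218.635] pointing down, gripper open.
Joint ranges: [-2.96, 2.96], [-0.89, 2.26], [0.02, 2.5], [-1.34, 4.48], [0, 2.73], [-2.66, 2.66]. Speed limits (rad/s): [2.39, 2.39, 2.79, 3.14, 3.14, 3.14].

## Interface

Orientations are given as a 3x3 rotation matrix whose columns are the frame's x, y, z axes.
In Python, from bench import arm gives the robot as it stands.
- The arm moves only by the tool drive_tool, never from a script. Its arguments are lists of equal length, an entry for each row: "twist": the turn, a rotation vector about the tool's x, y, z each as a share of 120 degrees, from -1 to 1, a list of three; "linear": the shift along the tool's x, y, z each as a share of 750 mm, from -1 to 1, a list of three; "hand": the closure, from 0 (fully open) to 1 (shut). A call has exactly 10 rows; each row shifts and turns the commanded pose from where the row before left it, along the tool's axes as they then stand; what a row does not reach is not made up. A row lasts 1/12 s, in which the tool goes at most 41.7 mm and 7.16 degrees, less where a joint would pass 70% of its speed; a pose out of reach is approached as far as the arm can. A call with a number of a shift or a turn outside -1 to 1 is refused whole. A call with a gripper value outside its range is refused whole. The fingers move at their own pace and stop on an object; "force" is the grip in N (left out, the last holds). Time passes only in rows, so rows that do not move let the fingers close, or fill a call up. It gives the time, the measured TCP pose, the force, the opening and the grip force at its end, in the units of the state.
- arm.get_obs(): the state, without advancing time (a new reading comes with each control period).
- arm.camera(name): name is "scene" or "side" or "wrist"; returns a dict with "color" (384x512x3 uint8, red, green, blue), "depth" (384x512 float32, mm along the optical axis (not along the pixel's ray), 0 where there is no reading), "intrinsics" (3x3 intrinsics, pixels), "rvec" (rotation vector, rad) and "tvec" (3), from world to camera coordinates, as OpenCV has them; the wrist camera has in their place "tool_from_camera" (4x4, takes a point from camera to tool coordinates, whose origin is the TCP and whose axes are the flange's). Camera axes: x right, y down, z forward; pixel columns grow to the right and rows downward; lengths in mm; the calibration is good to about 2 mm. A picture is of the moment at which its call begins: read the wrist's pose just before it.
- arm.finish_job(): hands the job in; it is judged then, once.
The state is a dict: "time": time; "joints": joint angles; "qvel": joint speeds; "effort": joint torques, N m; "eef_pos": TCP position; "orientation": TCP orientation; "wrist_force": force on the tool from outside, world axes, zero at the start; "wrist_torque": the same for the moment, N m; "width": opening from 0.0 (shut) to 1.0 (fully open); "grasp_force": force on a finger pad.
Only numpy, scipy, OpenCV 4.12 (cv2) and the standard library are available. Lean on these libraries where they do the work, as an engineer would, in place of code of your own. Each camera call takes 0.05 s, during which the arm holds its last target. There are 200 camera calls.

## Task

Take the stack of four electronics boxes apart and set each one gently into the tray of its own colour: flat on the tray floor, in the middle, and squared up lengthwise with the tray (either end first). Do not drop, throw or tip any box, and leave the mouse and the cup where they are.

Things in the scene. Friction and masses are not known exactly. Their poses are not given: they have to be found in the camera images.
- box_blue: blue plastic electronics enclosure, a closed rigid box 100 mm long (own x), 64 mm wide (own y), 30 mm high (own z), about 340 g (may differ by a third); thin dark seam round it, small sockets on the end faces. At the start: the bottom of the stack, standing on the table, turned a little against its neighbours. Origin: centre of its underside; z up.
- box_yellow: yellow plastic electronics enclosure, a closed rigid box 80 mm long (own x), 50 mm wide (own y), 30 mm high (own z), about 200 g (may differ by a third); thin dark seam round it, small sockets on the end faces. At the start: second from below, resting on the blue box, turned a little against its neighbours. Origin: centre of its underside; z up.
- box_red: red plastic electronics enclosure, a closed rigid box 60 mm long (own x), 38 mm wide (own y), 30 mm high (own z), about 110 g (may differ by a third); thin dark seam round it, small sockets on the end faces. At the start: third, resting on the yellow box, turned a little against its neighbours. Origin: centre of its underside; z up.
- box_green: green plastic electronics enclosure, a closed rigid box 40 mm long (own x), 26 mm wide (own y), 32 mm high (own z), about 60 g (may differ by a third); thin dark seam round it, small sockets on the end faces. At the start: the top of the stack, resting on the red box, turned a little against its neighbours. Origin: centre of its underside; z up.
- tray_blue: blue low tray with a black rim, fixed to the table, for the blue box: inside 122 mm long (own x) by 86 mm wide (own y); outside 128 by 92 mm; floor 3 mm thick, rim top 7 mm above the table. Empty at the start. Origin: centre of its underside on the table; z up.
- tray_yellow: yellow low tray with a black rim, fixed to the table, for the yellow box: inside 102 mm long (own x) by 72 mm wide (own y); outside 108 by 78 mm; floor 3 mm thick, rim top 7 mm above the table. Empty at the start. Origin: centre of its underside on the table; z up.
- tray_red: red low tray with a black rim, fixed to the table, for the red box: inside 82 mm long (own x) by 60 mm wide (own y); outside 88 by 66 mm; floor 3 mm thick, rim top 7 mm above the table. Empty at the start. Origin: centre of its underside on the table; z up.
- tray_green: green low tray with a black rim, fixed to the table, for the green box: inside 62 mm long (own x) by 48 mm wide (own y); outside 68 by 54 mm; floor 3 mm thick, rim top 7 mm above the table. Empty at the start. Origin: centre of its underside on the table; z up.
- mouse: grey computer mouse, a bystander, about 96 mm long (own x), 60 mm wide, 35 mm high, loose on the table. Origin: centre of its underside.
- cup: amber drinks cup with a white lid and straw, a bystander, 86 mm across the lid, lid top 112 mm high, the straw reaches 168 mm, loose on the table. Origin: centre of its underside.
Things that resemble listed ones, but are neither listed nor needed, are in the scene too. Several things look just like the tray_blue: the one meant starts farthest to the robot's left. There is more than one size of the box_green; the one meant has the size given above.

How it is judged (in metres and radians):
At the end, for the whole second after the job is handed in: Each of the four boxes lies in the tray of its colour: centre within 14 mm of the tray's centre, flat on its floor (underside within 6 mm of the table, tilt under 0.06 rad), long side within 0.25 rad of the tray's long side, released and at rest (horizontal distance between box_blue and tray_blue below 0.014 m and z of box_blue in the frame of tray_blue below 0.006 m and angle between the x axis of box_blue and the x axis of tray_blue, either way round below 0.25 rad and angle between each of box_blue, box_yellow, box_red, box_green's own z axis and vertical below 0.06 rad and linear speed of each of box_blue, box_yellow, box_red, box_green below 0.02 m/s and contact force between each of box_blue, box_yellow, box_red, box_green and the fingers below 0.1 N and horizontal distance between box_yellow and tray_yellow below 0.014 m and z of box_yellow in the frame of tray_yellow below 0.006 m and angle between the x axis of box_yellow and the x axis of tray_yellow, either way round below 0.25 rad and horizontal distance between box_red and tray_red below 0.014 m and z of box_red in the frame of tray_red below 0.006 m and angle between the x axis of box_red and the x axis of tray_red, either way round below 0.25 rad and horizontal distance between box_green and tray_green below 0.014 m and z of box_green in the frame of tray_green below 0.006 m and angle between the x axis of box_green and the x axis of tray_green, either way round below 0.25 rad); the robot touches nothing.
It fails at once if a box was dropped or thrown (moving faster than 0.6 m/s while not held) ((contact force between box_blue and the fingers below 0.1 N and linear speed of box_blue above 0.6 m/s) or (contact force between box_yellow and the fingers below 0.1 N and linear speed of box_yellow above 0.6 m/s) or (contact force between box_red and the fingers below 0.1 N and linear speed of box_red above 0.6 m/s) or (contact force between box_green and the fingers below 0.1 N and linear speed of box_green above 0.6 m/s)).
It fails at once if a box was tipped by more than 0.6 rad (angle between any of box_blue, box_yellow, box_red, box_green's own z axis and vertical above 0.6 rad).
It fails at once if the mouse or the cup was pushed by more than 25 mm, or the cup tipped by more than 0.3 rad (distance of any of mouse, cup from where it was at the start of the episode above 0.025 m or angle between cup's own z axis and vertical above 0.3 rad).
It also fails if it takes over 128 s, if anything falls off the work surface, if the arm or the gripper's body presses on something with over 40 N, if the wrist force passes 120 N, or if a joint passes its speed limit or range.

## Working session

There is one attempt and no reset: what is moved stays moved. The work goes in short steps, Python scripts to look and compute and a tool call to move; the robot and the scene stay as the last step left them, time stands still between calls to the robot, and variables do not carry over. Pictures are saved under pics/ and viewed, at most 14 in all, crops included, and the job is handed in when it is done.

Besides the shell and the picture viewer there is one more tool, called after ">>>" as a command line: name --argument value ..., lists and objects as JSON in quotes. drive_tool: Moves the arm, as the interface text tells. Shift numbers are shares of 750 mm and turn numbers shares of 120 degrees, none past 1 either way. Its arguments: {"type":"object","properties":{"twist":{"type":"array"},"linear":{"type":"array"},"hand":{"type":"array"},"force":{"type":"number"}},"required":["twist","linear","hand"]}

```bash
mkdir -p pics; cat > h.py <<'E'
import numpy as np,cv2
from bench import arm
def snap(name,fn=None):
    o=arm.get_obs(); c=arm.camera(name)
    K=np.array(c["intrinsics"]);d=c["depth"].astype(float)
    v,u=np.mgrid[:384,:512]
    P=np.stack([(u-K[0,2])/K[0,0]*d,(v-K[1,2])/K[1,1]*d,d],-1)
    if name=="wrist":
        T=np.array(c["tool_from_camera"]);R=np.array(o["orientation"]).reshape(3,3)
        P=(P@T[:3,:3].T+T[:3,3])@R.T+np.array(o["eef_pos"])
    else:
        R=cv2.Rodrigues(np.array(c["rvec"],float))[0]
        P=(P-np.array(c["tvec"]).ravel())@R
    P[d==0]=np.nan
    if fn: cv2.imwrite("pics/"+fn,c["color"][...,::-1])
    return c["color"],P,o
E
python3 - <<'E'
from h import *
for n in("scene","side","wrist"):
    c,P,o=snap(n,n+"0.png"); np.savez(n+"0.npz",c=c,P=P)
print(o)
E
```

```text
{'time': 0.1, 'joints': array([-8.54329066e-02,  1.31120062e-01,  1.48917111e+00,  3.16438773e-05,
        1.52299939e+00, -8.54030367e-02]), 'qvel': array([-6.11464741e-05,  1.42384288e-03, -3.00934286e-03, -7.22810318e-04,
       -4.38154751e-04, -7.67318499e-04]), 'effort': array([ 2.89806376e-03, -5.61339462e+01, -4.93095982e+01,  7.72326719e-02,
        2.89617141e-02, -2.83941080e-05]), 'eef_pos': array([5.99483066e+02, 5.88435249e-02, 2.17671388e+02]), 'orientation': array([[ 3.15575217e-05,  9.99998573e-01, -1.68902116e-03],
       [ 9.99999984e-01, -3.12596672e-05,  1.76373521e-04],
       [ 1.76320471e-04, -1.68902670e-03, -9.99998558e-01]]), 'wrist_force': array([-0.63073849,  0.25096856, -0.42762676]), 'wrist_torque': array([ 0.01292279, -0.0138627 ,  0.03667525]), 'grasp_force': 0.0, 'width': 1.000533969635084}
```

View pics/scene0.png

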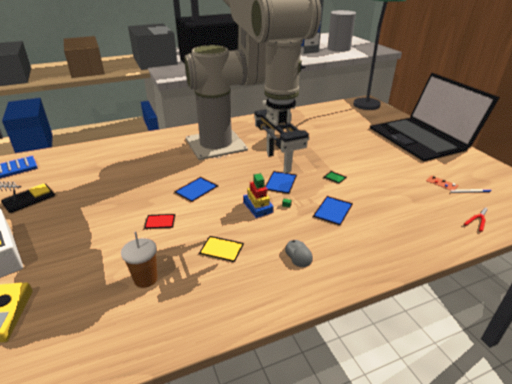

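View pics/side0.png

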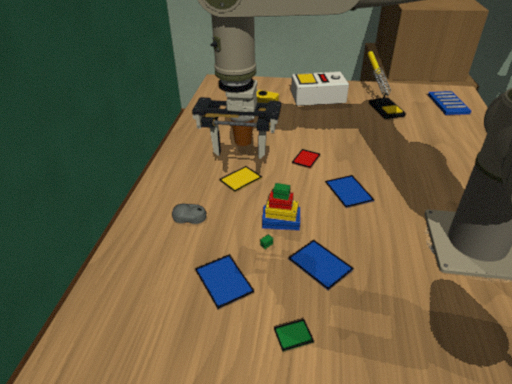

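View pics/wrist0.png

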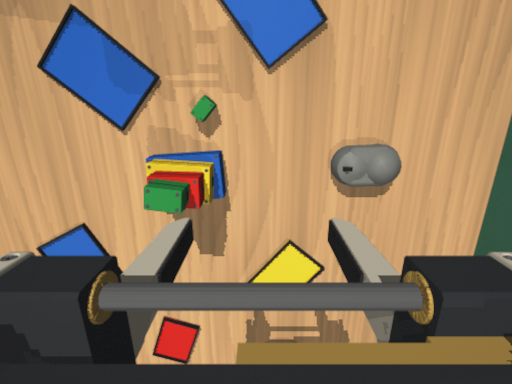

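The images show the stack (scene px 258,195), three blue trays (scene 196,188; 281,182; 333,209), green tray (335,177), a small decoy green cube (287,203), yellow tray (221,248), red tray (160,221), the mouse (298,253) and the cup (141,262).

```bash
cat >> h.py <<'E'
HUE={"blue":(95,130),"yellow":(20,35),"red":(170,8),"green":(45,80)}
def seg(c,P,zlo,zhi,cols=HUE,minpx=40):
    h=cv2.cvtColor(np.ascontiguousarray(c),cv2.COLOR_RGB2HSV);H,S,V=[h[...,i] for i in range(3)]
    out=[]
    for n in cols:
        a,b=HUE[n]; m=(H>=a)&(H<=b) if a<b else (H>=a)|(H<=b)
        m&=(S>150)&(V>50)&(P[...,2]>zlo)&(P[...,2]<zhi)&(P[...,0]>250)&(P[...,0]<950)&(abs(P[...,1])<500)
        k,l,st,_=cv2.connectedComponentsWithStats(m.astype(np.uint8))
        for i in range(1,k):
            if st[i,4]<minpx: continue
            p=P[l==i]; (cx,cy),(w,hh),a=cv2.minAreaRect(p[:,:2].astype(np.float32))
            if w<hh: w,hh,a=hh,w,a+90
            out.append((n,st[i,4],round(cx,1),round(cy,1),round(w),round(hh),round((a+90)%180-90,1),round(float(np.median(p[:,2])),1)))
    return out
E
python3 - <<'E'
from h import *
for n in("scene","side","wrist"):
    z=np.load(n+"0.npz");c,P=z["c"],z["P"]; print(n)
    for r in seg(c,P,-8,12):print(r)
    print("boxes")
    for lo,hi,k in((26,34,"blue"),(55,64,"yellow"),(85,94,"red"),(115,128,"green"),(12,50,"green")):
        print(seg(c,P,lo,hi,[k],15))
for n,(u,v) in (("wrist",(365,165)),("scene",(141,245)),("side",(188,213))):
    print(n,np.load(n+"0.npz")["P"][v,u])
E
```

```text
scene
('blue', np.int32(404), 389.0, 118.8, 127, 85, -40.2, 2.6)
('blue', np.int32(451), 313.9, -176.3, 126, 91, -63.3, 3.1)
('blue', np.int32(584), 608.4, 202.7, 128, 87, -51.5, 2.4)
('yellow', np.int32(659), 641.3, -193.2, 105, 79, 49.1, 3.1)
('red', np.int32(339), 445.8, -331.6, 84, 71, 70.9, 3.4)
('green', np.int32(94), 441.0, 319.2, 60, 49, 28.9, 1.9)
boxes
[('blue', np.int32(70), 514.3, -36.9, 103, 49, 36.3, 28.9)]
[('yellow', np.int32(56), 500.4, -19.4, 78, 48, 0.3, 58.8)]
[('red', np.int32(69), 501.7, -19.1, 58, 37, -1.7, 89.3)]
[('green', np.int32(40), 502.9, -19.0, 33, 20, -12.3, 121.0)]
[('green', np.int32(24), 530.4, 71.1, 20, 11, 41.7, 19.2)]
side
('blue', np.int32(751), 310.1, -176.5, 126, 93, -61.8, 2.6)
('blue', np.int32(82), 492.0, 14.1, 93, 6, 4.7, 8.8)
('blue', np.int32(1385), 385.3, 120.2, 123, 90, -40.6, 2.5)
('blue', np.int32(1559), 604.8, 203.0, 126, 89, -52.1, 2.1)
('yellow', np.int32(530), 637.2, -192.7, 111, 84, 48.5, 2.4)
('red', np.int32(275), 442.6, -331.1, 91, 64, 68.8, 2.6)
('green', np.int32(624), 435.0, 319.4, 65, 46, 25.9, 2.3)
boxes
[('blue', np.int
[... 396 characters left out ...]
, -40.3, 3.3)
('blue', np.int32(986), 296.3, -127.1, 92, 50, -0.2, 3.3)
('yellow', np.int32(64), 612.1, -162.7, 94, 1, 49.5, 3.0)
('yellow', np.int32(1463), 640.7, -189.1, 95, 75, 50.4, 3.2)
('red', np.int32(1155), 443.1, -330.9, 81, 61, 70.7, 3.4)
boxes
[('blue', np.int32(655), 495.4, -14.8, 100, 63, 3.5, 30.1)]
[('yellow', np.int32(675), 494.4, -13.7, 80, 50, -4.0, 60.1)]
[('red', np.int32(543), 497.7, -15.4, 60, 38, -2.0, 90.1)]
[('green', np.int32(844), 496.6, -12.5, 40, 26, -7.2, 122.2)]
[('green', np.int32(277), 523.8, 76.5, 29, 18, 47.3, 23.4)]
wrist [740.98477925   2.50801439  28.58973746]
scene [ 664.06365473 -406.43576957  109.46983339]
side [743.85169527   9.84003648  23.95480492]
```

>>> drive_tool --twist '[[0,0,0],[0,0,0],[0,0,0],[0,0,-0.059],[0,0,-0.059],[0,0,-0.059],[0,0,-0.059],[0,0,-0.059],[0,0,-0.059],[0,0,-0.059]]' --linear '[[-0.006,-0.046,0],[-0.006,-0.046,0],[-0.006,-0.046,0],[0,0,0],[0,0,0],[0,0,0],[0,0,0],[0,0,0],[0,0,0],[0,0,0]]' --hand '[0,0,0,0,0,0,0,0,0,0]' --force 15

```text
time: 0.98
eef_pos: [496.3, -13.4, 218.4]
orientation: [[-0.765, 0.644, -0.001], [0.644, 0.765, 0.0], [0.0, -0.0, -1.0]]
wrist_force: [-0.2, 0.9, 1.0]
width: 0.992
grasp_force: 0.0
```

>>> drive_tool --twist '[[0,0,-0.056],[0,0,-0.056],[0,0,-0.056],[0,0,-0.056],[0,0,-0.056],[0,0,0],[0,0,0],[0,0,0],[0,0,0],[0,0,0]]' --linear '[[0,0,0],[0,0,0],[0,0,0],[0,0,0],[0,0,0],[0,0,0.03],[0,0,0.03],[0,0,0],[0,0,0],[0,0,0]]' --hand '[0,0,0,0,0,0,0,0,0,0]'

```text
time: 1.82
eef_pos: [496.8, -13.5, 174.6]
orientation: [[-0.993, 0.119, 0.0], [0.119, 0.993, -0.0], [-0.0, -0.0, -1.0]]
wrist_force: [1.1, 0.6, 0.4]
width: 1.002
grasp_force: 0.0
```

```bash
cat >> h.py <<'E'
def plan(x,y,z,alpha=None):
    "tool-axis shares to a TCP target; alpha=wanted box long axis in degrees (box across fingers)"
    o=arm.get_obs();R=np.array(o["orientation"]).reshape(3,3);p=np.array(o["eef_pos"])
    psi=np.degrees(np.arctan2(R[1,1],R[0,1]))
    if alpha is not None:
        t=(psi-(alpha+90)+90)%180-90
        print("turn deg",round(t,1),"share",round(t/120,4)); R=R@cv2.Rodrigues(np.array([0,0,np.radians(t)]))[0]
    print("t",round(o["time"],2),"tcp",p.round(1),"psi",round(psi,1),"j6",o["joints"][5].round(2),"w",round(o["width"]*93,1),"F",o["grasp_force"],np.round(o["wrist_force"],1))
    print("shares after turn",(R.T@(np.array([x,y,z])-p)/750).round(4))
E
python3 - <<'E'
from h import *
plan(496.3,-13,98,-7)
c,P,o=snap("wrist","w1.png")
print(seg(c,P,115,130,["green"]),seg(c,P,84,96,["red"]))
E
```

```text
turn deg 0.2 share 0.0013
t 1.82 tcp [496.8 -13.5 174.6] psi 83.2 j6 -1.58 w 93.2 F 0.0 [1.1 0.6 0.4]
shares after turn [0.0007 0.0006 0.1021]
[('green', np.int32(1112), 495.3, -13.5, 40, 24, -7.6, 122.2)] [('red', np.int32(647), 496.3, -16.3, 59, 37, -1.6, 90.1), ('red', np.int32(58), 512.5, 1.3, 28, 3, -5.1, 90.1)]
```

>>> drive_tool --twist '[[0,0,0],[0,0,0],[0,0,0],[0,0,0],[0,0,0],[0,0,0],[0,0,0],[0,0,0],[0,0,0],[0,0,0]]' --linear '[[0.001,0,0.03],[0,0,0.03],[0,0,0.025],[0,0,0.017],[0,0,0],[0,0,0],[0,0,0],[0,0,0],[0,0,0],[0,0,0]]' --hand '[0,0,0,0.3,0.5,1,1,1,1,1]' --force 15

```text
time: 2.7
eef_pos: [496.5, -13.5, 98.2]
orientation: [[-0.993, 0.119, 0.002], [0.119, 0.993, -0.0], [-0.002, 0.0, -1.0]]
wrist_force: [-0.2, 0.5, 0.4]
width: 0.548
grasp_force: 0.0
```

>>> drive_tool --twist '[[0,0,0],[0,0,0],[0,0,0],[0,0,0],[0,0,0],[0,0,0],[0,0,0],[0,0,0],[0,0,0],[0,0,0]]' --linear '[[0,0,0],[0,0,0],[0,0,0],[0,0,0],[0,0,0],[0,0,0],[0,0,0],[0,0,0],[0,0,0],[0,0,0]]' --hand '[1,1,1,1,1,1,1,1,1,1]'

```text
time: 3.53
eef_pos: [495.7, -13.4, 97.1]
orientation: [[-0.993, 0.119, -0.0], [0.119, 0.993, -0.0], [0.0, -0.0, -1.0]]
wrist_force: [-1.3, -0.2, 1.5]
width: 0.276
grasp_force: 15.0
```

>>> drive_tool --twist '[[0,0,0],[0,0,0],[0,0,0],[0,0,0],[0,0,-0.05],[0,0,-0.05],[0,0,-0.05],[0,0,-0.05],[0,0,-0.05],[0,0,-0.03]]' --linear '[[0,0,-0.01],[0,0,-0.02],[0,0,-0.02],[0,0,-0.02],[0,0,0],[0,0,0],[0,0,0],[0,0,0],[0,0,0],[0,0,0]]' --hand '[1,1,1,1,1,1,1,1,1,1]'

```text
time: 4.37
eef_pos: [495.8, -13.4, 150.1]
orientation: [[-0.89, -0.455, 0.0], [-0.455, 0.89, -0.0], [-0.0, -0.0, -1.0]]
wrist_force: [-0.5, -0.8, -0.6]
width: 0.281
grasp_force: 15.0
```

```bash
python3 - <<'E'
from h import *
plan(436.5,319.3,60,27)
E
```

```text
turn deg 0.1 share 0.0008
t 4.37 tcp [495.8 -13.4 150.1] psi 117.1 j6 -2.17 w 26.1 F 14.989981949329376 [-0.5 -0.8 -0.6]
shares after turn [-0.1309  0.4311  0.1201]
```

>>> drive_tool --twist '[[0,0,0],[0,0,0],[0,0,0],[0,0,0],[0,0,0],[0,0,0],[0,0,0],[0,0,0],[0,0,0],[0,0,0]]' --linear '[[-0.01,0.032,0],[-0.014,0.048,0],[-0.014,0.048,0],[-0.015,0.048,0],[-0.015,0.048,0],[-0.015,0.048,0],[-0.015,0.048,0],[-0.015,0.048,0.02],[-0.012,0.04,0.02],[-0.006,0.023,0.02]]' --hand '[1,1,1,1,1,1,1,1,1,1]'

```text
time: 5.2
eef_pos: [437.3, 323.0, 105.0]
orientation: [[-0.892, -0.452, 0.001], [-0.452, 0.892, 0.002], [-0.002, 0.001, -1.0]]
wrist_force: [-0.2, -0.0, 0.0]
width: 0.28
grasp_force: 15.0
```

```bash
python3 - <<'E'
from h import *
plan(436.5,319.3,12,27)
c,P,o=snap("wrist","w2.png")
print(seg(c,P,-5,8,["green"]),seg(c,P,60,200,["green"]))
E
```

```text
turn deg -0.1 share -0.001
t 5.2 tcp [437.3 323.  105. ] psi 116.9 j6 -1.5 w 26.0 F 14.990147352218628 [-0.2 -0.   0. ]
shares after turn [ 0.0034 -0.0041  0.124 ]
[('green', np.int32(2056), 435.0, 322.9, 60, 47, 25.6, 3.2)] [('green', np.int32(94), 422.9, 307.6, 9, 1, -58.4, 107.1), ('green', np.int32(104), 415.7, 322.0, 10, 2, -69.3, 107.1), ('green', np.int32(2366), 436.7, 323.3, 40, 25, 26.7, 130.0)]
```

View pics/w2.png

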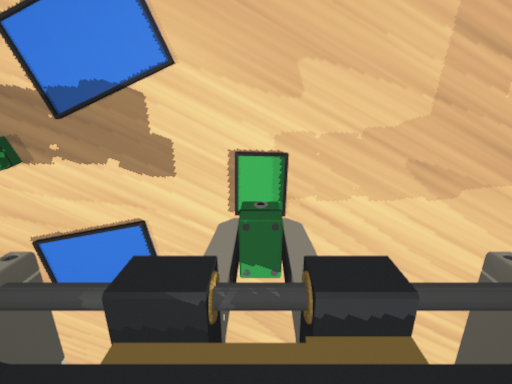

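>>> drive_tool --twist '[[0,0,0],[0,0,0],[0,0,0],[0,0,0],[0,0,0],[0,0,0],[0,0,0],[0,0,0],[0,0,0],[0,0,0]]' --linear '[[0.003,-0.002,0.02],[0,0,0.03],[0,0,0.03],[0,0,0.02],[0,0,0.01],[0,0,0.008],[0,0,0.002],[0,0,0],[0,0,0],[0,0,0]]' --hand '[1,1,1,1,1,1,1,1,1,1]'

```text
time: 6.08
eef_pos: [437.5, 317.6, 15.9]
orientation: [[-0.893, -0.45, 0.002], [-0.45, 0.893, 0.001], [-0.002, 0.0, -1.0]]
wrist_force: [-0.3, 0.2, -1.0]
width: 0.279
grasp_force: 15.0
```

>>> drive_tool --twist '[[0,0,0],[0,0,0],[0,0,0],[0,0,0],[0,0,0],[0,0,0],[0,0,0],[0,0,0],[0,0,0],[0,0,0]]' --linear '[[0,0.0035,0],[0,0,0.004],[0,0,0.002],[0,0,0.002],[0,0,0],[0,0,0],[0,0,0],[0,0,0],[0,0,0],[0,0,0]]' --hand '[1,1,1,1,1,1,1,0.6,0.4,0.4]'

```text
time: 6.92
eef_pos: [435.3, 319.4, 8.4]
orientation: [[-0.893, -0.45, -0.0], [-0.45, 0.893, -0.0], [0.0, -0.0, -1.0]]
wrist_force: [1.0, 0.8, -0.9]
width: 0.448
grasp_force: 0.0
```

```bash
python3 - <<'E'
from h import *
plan(436.5,319.3,120,27)
c,P,o=snap("wrist","w3.png")
print(seg(c,P,-5,8,["green"]),seg(c,P,28,50,["green"]))
E
```

```text
turn deg -0.2 share -0.002
t 6.92 tcp [435.3 319.4   8.4] psi 116.8 j6 -1.5 w 41.7 F 0.0 [ 1.   0.8 -0.9]
shares after turn [-0.0013 -0.0009 -0.1488]
[('green', np.int32(2099), 435.8, 323.7, 61, 48, 25.2, 3.3)] [('green', np.int32(2390), 435.1, 320.5, 41, 26, 26.8, 35.2)]
```

>>> drive_tool --twist '[[0,0,0],[0,0,0],[0,0,0],[0,0,0],[0,0,0],[0,0,0.05],[0,0,0.05],[0,0,0.05],[0,0,0.05],[0,0,0.04]]' --linear '[[0,0,-0.01],[0,0,-0.04],[0,0,-0.05],[0,0,-0.05],[0,0,-0.02],[0,0,0],[0,0,0],[0,0,0],[0,0,0],[0,0,0]]' --hand '[0.4,0.4,0.2,0,0,0,0,0,0,0]'

```text
time: 7.8
eef_pos: [435.4, 319.4, 136.7]
orientation: [[-0.999, 0.041, 0.0], [0.041, 0.999, 0.0], [-0.0, 0.0, -1.0]]
wrist_force: [0.5, -0.8, -0.1]
width: 0.996
grasp_force: 0.0
```

```bash
python3 - <<'E'
from h import *
plan(496.5,-15.9,130,-1.8)
E
```

```text
turn deg -0.6 share -0.0046
t 7.8 tcp [435.4 319.4 136.7] psi 87.6 j6 -0.99 w 92.6 F 0.0 [ 0.5 -0.8 -0.1]
shares after turn [-0.0954 -0.4444  0.0089]
```

>>> drive_tool --twist '[[0,0,-0.004],[0,0,0],[0,0,0],[0,0,0],[0,0,0],[0,0,0],[0,0,0],[0,0,0],[0,0,0],[0,0,0]]' --linear '[[-0.006,-0.03,0],[-0.0105,-0.0495,0],[-0.0105,-0.0495,0],[-0.0105,-0.0495,0],[-0.0105,-0.0495,0],[-0.0105,-0.0495,0],[-0.0105,-0.0495,0],[-0.0105,-0.0495,0],[-0.0105,-0.0495,0],[-0.005,-0.0185,0]]' --hand '[0,0,0,0,0,0,0,0,0,0]'

```text
time: 8.63
eef_pos: [497.8, -20.0, 136.9]
orientation: [[-1.0, 0.03, 0.001], [0.03, 1.0, -0.002], [-0.001, -0.002, -1.0]]
wrist_force: [-0.4, 0.3, 0.4]
width: 1.0
grasp_force: 0.0
```

>>> drive_tool --twist '[[0,0,0],[0,0,0],[0,0,0],[0,0,0],[0,0,0],[0,0,0],[0,0,0],[0,0,0],[0,0,0],[0,0,0]]' --linear '[[0,0,0],[0,0,0],[0,0,0],[0,0,0.008],[0,0,0],[0,0,0],[0,0,0],[0,0,0],[0,0,0],[0,0,0]]' --hand '[0,0,0,0,0,0,0,0,0,0]'

```text
time: 9.47
eef_pos: [497.5, -15.6, 130.3]
orientation: [[-1.0, 0.027, 0.0], [0.027, 1.0, -0.0], [-0.0, -0.0, -1.0]]
wrist_force: [-0.4, 0.1, -0.2]
width: 0.998
grasp_force: 0.0
```

```bash
python3 - <<'E'
from h import *
c,P,o=snap("wrist","w4.png")
print(seg(c,P,84,96,["red"]),seg(c,P,54,66,["yellow"]),seg(c,P,25,35,["blue"]))
plan(496.5,-15.9,68.5,-1.8)
E
```

```text
[('red', np.int32(2957), 496.5, -16.3, 60, 38, -1.4, 90.2)] [('yellow', np.int32(1181), 493.1, -14.6, 80, 49, -4.1, 60.2), ('yellow', np.int32(47), 518.6, -40.1, 24, 2, -3.8, 59.7)] [('blue', np.int32(896), 479.1, -17.3, 70, 62, 3.7, 30.2), ('blue', np.int32(138), 517.9, 14.5, 47, 6, 0.0, 30.3)]
turn deg 0.2 share 0.002
t 9.52 tcp [497.5 -15.7 130.3] psi 88.4 j6 -1.68 w 93.3 F 0.0 [0.3 0.1 0.1]
shares after turn [ 0.0013 -0.0003  0.0823]
```

>>> drive_tool --twist '[[0,0,0],[0,0,0],[0,0,0],[0,0,0],[0,0,0],[0,0,0],[0,0,0],[0,0,0],[0,0,0],[0,0,0]]' --linear '[[0.001,-0.001,0.03],[0,0,0.03],[0,0,0.015],[0,0,0.007],[0,0,0],[0,0,0],[0,0,0],[0,0,0],[0,0,0],[0,0,0]]' --hand '[0,0,0,0.3,0.5,1,1,1,1,1]' --force 18

```text
time: 10.35
eef_pos: [497.1, -16.5, 69.3]
orientation: [[-1.0, 0.027, 0.001], [0.027, 1.0, -0.0], [-0.001, -0.0, -1.0]]
wrist_force: [0.9, 0.1, 0.4]
width: 0.545
grasp_force: 0.0
```

>>> drive_tool --twist '[[0,0,0],[0,0,0],[0,0,0],[0,0,0],[0,0,0],[0,0,0],[0,0,0],[0,0,0],[0,0,0],[0,0,0]]' --linear '[[0,0,0],[0,0,0],[0,0,0],[0,0,0],[0,0,0],[0,0,0],[0,0,-0.01],[0,0,-0.02],[0,0,-0.02],[0,0,-0.02]]' --hand '[1,1,1,1,1,1,1,1,1,1]'

```text
time: 11.18
eef_pos: [496.1, -16.4, 121.6]
orientation: [[-1.0, 0.027, -0.001], [0.027, 1.0, 0.0], [0.001, 0.0, -1.0]]
wrist_force: [0.1, -0.1, -0.8]
width: 0.407
grasp_force: 18.0
```

>>> drive_tool --twist '[[0,0,0.03],[0,0,0.059],[0,0,0.059],[0,0,0.059],[0,0,0.059],[0,0,0.059],[0,0,0.059],[0,0,0.059],[0,0,0.059],[0,0,0.059]]' --linear '[[0,0,0],[0,0,0],[0,0,0],[0,0,0],[0,0,0],[0,0,0],[0,0,0],[0,0,0],[0,0,0],[0,0,0]]' --hand '[1,1,1,1,1,1,1,1,1,1]'

```text
time: 12.02
eef_pos: [496.4, -16.4, 121.3]
orientation: [[-0.355, 0.935, -0.0], [0.935, 0.355, 0.0], [0.0, -0.0, -1.0]]
wrist_force: [0.3, 0.5, -1.4]
width: 0.408
grasp_force: 18.0
```

>>> drive_tool --twist '[[0,0,0.059],[0,0,0.059],[0,0,0.059],[0,0,0.059],[0,0,0.059],[0,0,0.044],[0,0,0],[0,0,0],[0,0,0],[0,0,0]]' --linear '[[0,0,0],[0,0,0],[0,0,0],[0,0,0],[0,0,0],[0,0,0],[0,0,0],[0,0,0],[0,0,0],[0,0,0]]' --hand '[1,1,1,1,1,1,1,1,1,1]'

```text
time: 12.85
eef_pos: [496.5, -16.5, 121.2]
orientation: [[0.333, 0.943, -0.0], [0.943, -0.333, 0.0], [-0.0, -0.0, -1.0]]
wrist_force: [0.2, -0.1, -2.0]
width: 0.41
grasp_force: 18.0
```

```bash
python3 - <<'E'
from h import *
plan(443,-331,60,70)
E
```

```text
turn deg 0.6 share 0.0048
t 12.85 tcp [496.5 -16.5 121.2] psi -19.4 j6 0.2 w 38.1 F 17.99845665693283 [ 0.2 -0.1 -2. ]
shares after turn [-0.4185  0.0764  0.0816]
```

>>> drive_tool --twist '[[0,0,0.005],[0,0,0],[0,0,0],[0,0,0],[0,0,0],[0,0,0],[0,0,0],[0,0,0],[0,0,0],[0,0,0]]' --linear '[[-0.024,0.0044,0],[-0.047,0.0086,0],[-0.047,0.0086,0],[-0.047,0.0086,0],[-0.047,0.0086,0],[-0.047,0.0086,0],[-0.047,0.0086,0.01],[-0.047,0.0086,0.02],[-0.047,0.0086,0.02],[-0.0185,0.003,0.02]]' --hand '[1,1,1,1,1,1,1,1,1,1]'

```text
time: 13.68
eef_pos: [441.4, -335.3, 68.6]
orientation: [[0.345, 0.939, 0.001], [0.939, -0.345, -0.002], [-0.002, 0.002, -1.0]]
wrist_force: [0.2, 0.0, -1.2]
width: 0.411
grasp_force: 18.0
```

>>> drive_tool --twist '[[0,0,0],[0,0,0],[0,0,0],[0,0,0],[0,0,0],[0,0,0],[0,0,0],[0,0,0],[0,0,0],[0,0,0]]' --linear '[[0,0,0.01],[0,0,0.02],[0,0,0],[0,0,0],[0,0,0],[0,0,0],[0,0,0],[0,0,0],[0,0,0],[0,0,0]]' --hand '[1,1,1,1,1,1,1,1,1,1]'

```text
time: 14.52
eef_pos: [442.5, -330.9, 46.5]
orientation: [[0.344, 0.939, 0.0], [0.939, -0.344, -0.0], [-0.0, 0.001, -1.0]]
wrist_force: [-0.2, -0.2, -0.8]
width: 0.41
grasp_force: 18.0
```

```bash
python3 - <<'E'
from h import *
c,P,o=snap("wrist","w5.png")
print(seg(c,P,-5,8,["red"]),seg(c,P,30,90,["red"]))
c,P,o=snap("side");print(seg(c,P,-5,8,["red"]),seg(c,P,50,90,["red"]))
plan(443,-331,10.5,70)
E
```

```text
[('red', np.int32(2488), 449.0, -316.4, 60, 52, -19.5, 3.3)] [('red', np.int32(5573), 441.9, -328.8, 58, 39, 68.7, 67.8)]
[('red', np.int32(226), 443.9, -330.4, 89, 63, 72.2, 2.6)] [('red', np.int32(157), 447.8, -329.5, 70, 41, -88.0, 66.1)]
turn deg -0.2 share -0.0013
t 14.62 tcp [ 442.3 -330.9   46.2] psi -20.2 j6 -0.38 w 37.9 F 17.998432517051697 [-0.4  0.3 -1. ]
shares after turn [0.0001 0.0009 0.0477]
```

>>> drive_tool --twist '[[0,0,0],[0,0,0],[0,0,0],[0,0,0],[0,0,0],[0,0,0],[0,0,0],[0,0,0],[0,0,0],[0,0,0]]' --linear '[[0,0,0.015],[0,0,0.015],[0,0,0.008],[0,0,0.004],[0,0,0.002],[0,0,0.002],[0,0,0],[0,0,0],[0,0,0],[0,0,0]]' --hand '[1,1,1,1,1,1,1,1,0.5,0.3]'

```text
time: 15.45
eef_pos: [442.5, -331.1, 11.7]
orientation: [[0.345, 0.939, 0.001], [0.939, -0.345, -0.001], [-0.0, 0.001, -1.0]]
wrist_force: [0.6, 0.1, 0.1]
width: 0.504
grasp_force: 0.0
```

>>> drive_tool --twist '[[0,0,0],[0,0,0],[0,0,0],[0,0,0],[0,0,0],[0,0,0.05],[0,0,0.059],[0,0,0.059],[0,0,0.059],[0,0,0.059]]' --linear '[[0,0,0],[0,0,-0.01],[0,0,-0.03],[0,0,-0.04],[0,0,-0.03],[0,0,0],[0,0,0],[0,0,0],[0,0,0],[0,0,0]]' --hand '[0.3,0.3,0,0,0,0,0,0,0,0]'

```text
time: 16.28
eef_pos: [442.4, -331.0, 94.9]
orientation: [[0.817, 0.576, 0.001], [0.576, -0.817, -0.0], [0.0, 0.001, -1.0]]
wrist_force: [-0.3, -0.2, -0.6]
width: 1.0
grasp_force: 0.0
```

>>> drive_tool --twist '[[0,0,0.059],[0,0,0.059],[0,0,0.059],[0,0,0.059],[0,0,0.059],[0,0,0.035],[0,0,0],[0,0,0],[0,0,0],[0,0,0]]' --linear '[[0,0,0],[0,0,0],[0,0,0],[0,0,0],[0,0,0],[0,0,0],[0,0,0],[0,0,0],[0,0,0],[0,0,0]]' --hand '[0,0,0,0,0,0,0,0,0,0]'

```text
time: 17.12
eef_pos: [442.3, -330.9, 94.3]
orientation: [[0.998, -0.069, 0.0], [-0.069, -0.998, -0.0], [0.0, 0.0, -1.0]]
wrist_force: [-0.3, 0.2, 0.2]
width: 1.0
grasp_force: 0.0
```

```bash
python3 - <<'E'
from h import *
plan(493.5,-14.3,105,-4.0)
c,P,o=snap("wrist","w6.png")
print(seg(c,P,-5,8,["red"]),seg(c,P,25,90,["red"]))
E
```

```text
turn deg 0.0 share 0.0003
t 17.12 tcp [ 442.3 -330.9   94.3] psi -94.0 j6 0.9 w 93.0 F 0.0 [-0.3  0.2  0.2]
shares after turn [ 0.0386 -0.4259 -0.0143]
[('red', np.int32(1769), 443.5, -329.9, 83, 60, 70.6, 3.4)] [('red', np.int32(2632), 441.4, -331.9, 60, 39, 69.7, 33.2)]
```

>>> drive_tool --twist '[[0,0,0],[0,0,0],[0,0,0],[0,0,0],[0,0,0],[0,0,0],[0,0,0],[0,0,0],[0,0,0],[0,0,0]]' --linear '[[0.0024,-0.026,-0.014],[0.0044,-0.048,0],[0.0044,-0.048,0],[0.0044,-0.048,0],[0.0044,-0.048,0],[0.0044,-0.048,0],[0.0044,-0.048,0],[0.0044,-0.048,0],[0.0044,-0.048,0],[0.001,-0.016,0]]' --hand '[0,0,0,0,0,0,0,0,0,0]'

```text
time: 18.0
eef_pos: [494.2, -10.2, 104.9]
orientation: [[0.998, -0.068, 0.001], [-0.068, -0.998, 0.001], [0.0, -0.002, -1.0]]
wrist_force: [0.6, 0.1, -0.5]
width: 0.999
grasp_force: 0.0
```

>>> drive_tool --twist '[[0,0,0],[0,0,0],[0,0,0],[0,0,0],[0,0,0],[0,0,0],[0,0,0],[0,0,0],[0,0,0],[0,0,0]]' --linear '[[0,0,0],[0,0,0],[0,0,0],[0,0,0],[0,0,0],[0,0,0],[0,0,0],[0,0,0],[0,0,0],[0,0,0]]' --hand '[0,0,0,0,0,0,0,0,0,0]'

```text
time: 18.83
eef_pos: [493.9, -14.3, 104.6]
orientation: [[0.997, -0.071, -0.0], [-0.071, -0.997, 0.0], [-0.0, -0.0, -1.0]]
wrist_force: [0.9, 0.1, -0.0]
width: 1.003
grasp_force: 0.0
```

```bash
python3 - <<'E'
from h import *
c,P,o=snap("wrist","w7.png")
print(seg(c,P,54,66,["yellow"]),seg(c,P,25,35,["blue"]))
plan(493.5,-14.3,38.5,-4)
E
```

```text
[('yellow', np.int32(5085), 494.7, -14.8, 80, 49, -3.7, 60.3)] [('blue', np.int32(1010), 520.2, -14.4, 63, 50, -86.4, 30.2), ('blue', np.int32(307), 480.6, -46.8, 66, 8, -2.0, 30.3)]
turn deg -0.1 share -0.0007
t 18.88 tcp [493.9 -14.3 104.6] psi -94.1 j6 1.51 w 93.1 F 0.0 [-0.5 -0.1 -0.4]
shares after turn [-0.0005  0.0001  0.0882]
```

>>> drive_tool --twist '[[0,0,0],[0,0,0],[0,0,0],[0,0,0],[0,0,0],[0,0,0],[0,0,0],[0,0,0],[0,0,0],[0,0,0]]' --linear '[[0,0,0.03],[0,0,0.03],[0,0,0.02],[0,0,0.008],[0,0,0],[0,0,0],[0,0,0],[0,0,0],[0,0,0],[0,0,0]]' --hand '[0,0,0,0.2,0.4,1,1,1,1,1]' --force 22

```text
time: 19.72
eef_pos: [494.5, -14.4, 39.4]
orientation: [[0.997, -0.071, 0.001], [-0.071, -0.997, -0.0], [0.001, 0.0, -1.0]]
wrist_force: [-0.5, -1.7, 1.4]
width: 0.547
grasp_force: 1.0
```

>>> drive_tool --twist '[[0,0,0],[0,0,0],[0,0,0],[0,0,0],[0,0,0],[0,0,0],[0,0,0],[0,0,0],[0,0,0],[0,0,0]]' --linear '[[0,0,0],[0,0,0],[0,0,0],[0,0,0],[0,0,0],[0,0,0],[0,0,-0.01],[0,0,-0.02],[0,0,-0.02],[0,0,-0.02]]' --hand '[1,1,1,1,1,1,1,1,1,1]'

```text
time: 20.55
eef_pos: [493.0, -14.0, 91.3]
orientation: [[0.997, -0.071, -0.002], [-0.071, -0.997, 0.0], [-0.002, -0.0, -1.0]]
wrist_force: [0.1, -0.5, -1.8]
width: 0.537
grasp_force: 22.0
```

>>> drive_tool --twist '[[0,0,-0.04],[0,0,-0.055],[0,0,-0.055],[0,0,-0.055],[0,0,-0.055],[0,0,-0.055],[0,0,-0.055],[0,0,-0.055],[0,0,-0.02],[0,0,0]]' --linear '[[0,0,0],[0,0,0],[0,0,0],[0,0,0],[0,0,0],[0,0,0],[0,0,0],[0,0,0],[0,0,0],[0,0,0]]' --hand '[1,1,1,1,1,1,1,1,1,1]'

```text
time: 21.38
eef_pos: [493.4, -14.1, 90.9]
orientation: [[0.65, 0.76, -0.001], [0.76, -0.65, 0.0], [-0.0, -0.001, -1.0]]
wrist_force: [0.3, 0.1, -1.8]
width: 0.538
grasp_force: 22.0
```

```bash
python3 - <<'E'
from h import *
plan(640,-191,50,49.5)
E
```

```text
turn deg -0.1 share -0.0005
t 21.38 tcp [493.4 -14.1  90.9] psi -40.6 j6 0.58 w 50.1 F 21.994811296463013 [ 0.3  0.1 -1.8]
shares after turn [-0.0524  0.3019  0.0543]
```

>>> drive_tool --twist '[[0,0,0],[0,0,0],[0,0,0],[0,0,0],[0,0,0],[0,0,0],[0,0,0],[0,0,0],[0,0,0],[0,0,0]]' --linear '[[-0.004,0.024,0],[-0.0083,0.048,0],[-0.0083,0.048,0],[-0.0083,0.048,0],[-0.0083,0.048,0],[-0.0083,0.048,0],[-0.005,0.03,0],[-0.0018,0.008,0.02],[0,0,0.02],[0,0,0.01]]' --hand '[1,1,1,1,1,1,1,1,1,1]'

```text
time: 22.22
eef_pos: [638.1, -191.0, 50.2]
orientation: [[0.653, 0.757, -0.004], [0.757, -0.653, 0.002], [-0.001, -0.004, -1.0]]
wrist_force: [-0.3, 0.4, -3.8]
width: 0.537
grasp_force: 22.0
```

>>> drive_tool --twist '[[0,0,0],[0,0,0],[0,0,0],[0,0,0],[0,0,0],[0,0,0],[0,0,0],[0,0,0],[0,0,0],[0,0,0]]' --linear '[[0,0,0],[0,0,0],[0,0,0],[0,0,0],[0,0,0],[0,0,0],[0,0,0],[0,0,0],[0,0,0],[0,0,0]]' --hand '[1,1,1,1,1,1,1,1,1,1]'

```text
time: 23.05
eef_pos: [640.1, -191.6, 53.6]
orientation: [[0.652, 0.758, -0.0], [0.758, -0.652, 0.0], [0.0, -0.0, -1.0]]
wrist_force: [-0.1, -0.2, -3.3]
width: 0.536
grasp_force: 22.0
```

```bash
python3 - <<'E'
from h import *
c,P,o=snap("wrist","w8.png")
print(seg(c,P,-5,8,["yellow"]),seg(c,P,60,90,["yellow"]))
plan(640,-191,11.8,49.5)
E
```

```text
[('yellow', np.int32(2196), 661.7, -164.5, 73, 30, -40.3, 3.3)] [('yellow', np.int32(8663), 643.4, -185.4, 68, 51, 49.2, 74.4)]
turn deg -0.2 share -0.0015
t 23.1 tcp [ 640.  -191.6   53.6] psi -40.7 j6 0.34 w 49.9 F 21.995723247528076 [-0.3  0.  -2.7]
shares after turn [ 0.0006 -0.0006  0.0557]
```

>>> drive_tool --twist '[[0,0,0],[0,0,0],[0,0,0],[0,0,0],[0,0,0],[0,0,0],[0,0,0],[0,0,0],[0,0,0],[0,0,0]]' --linear '[[0,0,0.015],[0,0,0.02],[0,0,0.01],[0,0,0.005],[0,0,0.0025],[0,0,0.002],[0,0,0],[0,0,0],[0,0,0],[0,0,0]]' --hand '[1,1,1,1,1,1,1,1,1,1]'

```text
time: 23.93
eef_pos: [640.3, -191.7, 12.9]
orientation: [[0.652, 0.758, 0.001], [0.758, -0.652, -0.0], [0.0, 0.001, -1.0]]
wrist_force: [1.1, -0.5, -2.8]
width: 0.535
grasp_force: 22.0
```

>>> drive_tool --twist '[[0,0,0],[0,0,0],[0,0,0],[0,0,0],[0,0,0],[0,0,0],[0,0,0],[0,0,0],[0,0,0],[0,0,0]]' --linear '[[0,0,0],[0,0,0],[0,0,0],[0,0,0],[0,0,0],[0,0,-0.01],[0,0,-0.03],[0,0,-0.04],[0,0,-0.04],[0,0,0]]' --hand '[0.4,0.2,0.1,0.1,0.1,0,0,0,0,0]'

```text
time: 24.77
eef_pos: [644.3, -193.2, 111.6]
orientation: [[0.652, 0.758, 0.011], [0.758, -0.652, -0.004], [0.004, 0.011, -1.0]]
wrist_force: [1.0, -0.5, 1.3]
width: 1.002
grasp_force: 0.0
```

```bash
python3 - <<'E'
from h import *
c,P,o=snap("wrist","w9.png")
print(seg(c,P,-5,8,["yellow"]),seg(c,P,25,40,["yellow"]))
plan(495,-15,85,3.5)
E
```

```text
[('yellow', np.int32(2001), 638.3, -192.2, 103, 72, 49.2, 3.3)] [('yellow', np.int32(3992), 640.5, -190.6, 80, 50, 49.4, 33.2)]
turn deg 45.8 share 0.3818
t 24.82 tcp [ 643.4 -192.9  108.8] psi -40.7 j6 0.34 w 93.0 F 0.0 [-0.5  0.2  0.6]
shares after turn [-0.1833 -0.2489  0.0293]
```

>>> drive_tool --twist '[[0,0,0.04],[0,0,0.057],[0,0,0.057],[0,0,0.057],[0,0,0.057],[0,0,0.057],[0,0,0.057],[0,0,0],[0,0,0],[0,0,0]]' --linear '[[0,0,0],[0,0,0],[0,0,0],[0,0,0],[0,0,0],[0,0,0],[0,0,0],[-0.0147,-0.02,0],[-0.028,-0.038,0],[-0.028,-0.038,0]]' --hand '[0,0,0,0,0,0,0,0,0,0]'

```text
time: 25.65
eef_pos: [581.7, -122.7, 101.7]
orientation: [[0.998, 0.059, -0.001], [0.059, -0.998, 0.0], [-0.001, -0.0, -1.0]]
wrist_force: [0.3, 0.5, 0.3]
width: 1.0
grasp_force: 0.0
```

>>> drive_tool --twist '[[0,0,0],[0,0,0],[0,0,0],[0,0,0],[0,0,0],[0,0,0],[0,0,0],[0,0,0],[0,0,0],[0,0,0]]' --linear '[[-0.028,-0.038,0],[-0.028,-0.038,0],[-0.028,-0.038,0],[-0.021,-0.029,0],[-0.007,-0.01,0.02],[0,0,0],[0,0,0],[0,0,0],[0,0,0],[0,0,0]]' --hand '[0,0,0,0,0,0,0,0,0,0]'

```text
time: 26.48
eef_pos: [492.9, -14.3, 88.3]
orientation: [[0.998, 0.06, 0.001], [0.06, -0.998, -0.0], [0.001, 0.0, -1.0]]
wrist_force: [1.1, -0.8, 0.2]
width: 0.996
grasp_force: 0.0
```

```bash
python3 - <<'E'
from h import *
c,P,o=snap("wrist","w10.png")
print(seg(c,P,25,35,["blue"]))
plan(495,-15,10,3.5)
E
```

```text
[('blue', np.int32(7288), 495.7, -15.8, 99, 63, 3.6, 30.3)]
turn deg -0.1 share -0.0006
t 26.53 tcp [492.7 -14.2  88.2] psi -86.6 j6 1.38 w 92.9 F 0.0 [-0.2  0.   0.6]
shares after turn [0.0029 0.0012 0.1043]
```

>>> drive_tool --twist '[[0,0,0],[0,0,0],[0,0,0],[0,0,0],[0,0,0],[0,0,0],[0,0,0],[0,0,0],[0,0,0],[0,0,0]]' --linear '[[0.0035,0.0015,0],[0,0,0.03],[0,0,0.035],[0,0,0.025],[0,0,0.01],[0,0,0.004],[0,0,0],[0,0,0],[0,0,0],[0,0,0]]' --hand '[0,0,0,0,0,0,1,1,1,1]' --force 30

```text
time: 27.37
eef_pos: [495.8, -14.6, 11.1]
orientation: [[0.998, 0.061, 0.002], [0.061, -0.998, -0.0], [0.002, 0.0, -1.0]]
wrist_force: [0.6, 0.1, -0.4]
width: 0.758
grasp_force: 0.0
```

>>> drive_tool --twist '[[0,0,0],[0,0,0],[0,0,0],[0,0,0],[0,0,0],[0,0,0],[0,0,0],[0,0,0],[0,0,0],[0,0,0]]' --linear '[[0,0,0],[0,0,0],[0,0,0],[0,0,0],[0,0,-0.01],[0,0,-0.02],[0,0,-0.025],[0,0,-0.02],[0,0,0],[0,0,0]]' --hand '[1,1,1,1,1,1,1,1,1,1]'

```text
time: 28.2
eef_pos: [495.0, -14.4, 66.4]
orientation: [[0.998, 0.061, 0.001], [0.061, -0.998, 0.0], [0.001, 0.0, -1.0]]
wrist_force: [0.0, -0.7, -4.1]
width: 0.682
grasp_force: 30.0
```

>>> drive_tool --twist '[[0,0,-0.03],[0,0,-0.056],[0,0,-0.056],[0,0,-0.056],[0,0,-0.056],[0,0,-0.056],[0,0,-0.056],[0,0,-0.056],[0,0,-0.056],[0,0,-0.056]]' --linear '[[0,0,0],[0,0,0],[0,0,0],[0,0,0],[0,0,0],[0,0,0],[0,0,0],[0,0,0],[0,0,0],[0,0,0]]' --hand '[1,1,1,1,1,1,1,1,1,1]'

```text
time: 29.03
eef_pos: [493.1, -14.2, 63.9]
orientation: [[0.376, 0.926, -0.003], [0.926, -0.376, 0.001], [-0.001, -0.003, -1.0]]
wrist_force: [0.1, 0.6, -4.9]
width: 0.688
grasp_force: 30.0
```

>>> drive_tool --twist '[[0,0,-0.056],[0,0,-0.056],[0,0,-0.056],[0,0,-0.056],[0,0,-0.056],[0,0,-0.056],[0,0,-0.056],[0,0,-0.056],[0,0,-0.03],[0,0,0]]' --linear '[[0,0,0],[0,0,0],[0,0,0],[0,0,0],[0,0,0],[0,0,0],[0,0,0],[0,0,0],[0,0,0],[0,0,0]]' --hand '[1,1,1,1,1,1,1,1,1,1]'

```text
time: 29.87
eef_pos: [493.1, -14.2, 64.0]
orientation: [[-0.575, 0.818, -0.003], [0.818, 0.575, 0.001], [0.002, -0.002, -1.0]]
wrist_force: [0.3, 0.7, -4.5]
width: 0.688
grasp_force: 30.0
```

```bash
python3 - <<'E'
from h import *
plan(606,203,50,-52)
E
```

```text
turn deg -2.9 share -0.0242
t 29.87 tcp [493.1 -14.2  64. ] psi 35.1 j6 -0.75 w 64.0 F 29.996362030506134 [ 0.3  0.7 -4.5]
shares after turn [0.1355 0.2969 0.0184]
```

>>> drive_tool --twist '[[0,0,-0.024],[0,0,0],[0,0,0],[0,0,0],[0,0,0],[0,0,0],[0,0,0],[0,0,0],[0,0,0],[0,0,0]]' --linear '[[0,0,0],[0.0135,0.03,0],[0.0205,0.045,0],[0.0205,0.045,0],[0.0205,0.045,0],[0.0205,0.045,0],[0.0205,0.045,0],[0.014,0.03,0],[0.006,0.012,0],[0,0,0]]' --hand '[1,1,1,1,1,1,1,1,1,1]'

```text
time: 30.7
eef_pos: [607.7, 204.8, 64.4]
orientation: [[-0.613, 0.79, -0.002], [0.79, 0.613, 0.0], [0.001, -0.001, -1.0]]
wrist_force: [0.1, 0.5, -3.3]
width: 0.684
grasp_force: 30.0
```

>>> drive_tool --twist '[[0,0,0],[0,0,0],[0,0,0],[0,0,0],[0,0,0],[0,0,0],[0,0,0],[0,0,0],[0,0,0],[0,0,0]]' --linear '[[0,0,0.01],[0,0,0.01],[0,0,0],[0,0,0],[0,0,0],[0,0,0],[0,0,0],[0,0,0],[0,0,0],[0,0,0]]' --hand '[1,1,1,1,1,1,1,1,1,1]'

```text
time: 31.53
eef_pos: [608.3, 202.7, 51.2]
orientation: [[-0.613, 0.79, 0.0], [0.79, 0.613, 0.0], [-0.0, 0.0, -1.0]]
wrist_force: [-0.5, -0.2, -4.4]
width: 0.686
grasp_force: 30.0
```

```bash
python3 - <<'E'
from h import *
c,P,o=snap("wrist","w11.png")
print(seg(c,P,-5,8,["blue"]),seg(c,P,60,90,["blue"]))
c,P,o=snap("side","s11.png");print(seg(c,P,50,90,["blue"]))
plan(606,203,13,-52)
E
```

```text
[('blue', np.int32(158), 402.8, 169.6, 55, 2, -39.7, 2.9), ('blue', np.int32(3502), 408.3, 124.9, 90, 52, -39.3, 3.4), ('blue', np.int32(2831), 576.4, 243.7, 86, 23, 37.7, 3.3), ('blue', np.int32(52), 449.9, 129.9, 30, 2, -39.6, 3.0)] [('blue', np.int32(12497), 600.2, 211.7, 78, 65, -52.4, 70.4)]
[('blue', np.int32(970), 602.6, 205.9, 95, 64, -54.7, 68.8)]
turn deg -0.2 share -0.0016
t 31.63 tcp [608.2 202.7  51.1] psi 37.8 j6 -0.42 w 63.8 F 29.997592270374298 [-0.3 -1.  -4.1]
shares after turn [ 0.0021 -0.0021  0.0508]
```

View pics/w11.png

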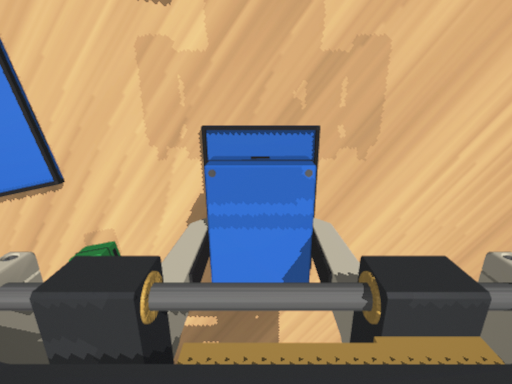

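Box (px 208–317, from row 160) lines up with the blue tray (203–320, from row 127); position agrees within 2 mm. Lowering.

>>> drive_tool --twist '[[0,0,0],[0,0,0],[0,0,0],[0,0,0],[0,0,0],[0,0,0],[0,0,0],[0,0,0],[0,0,0],[0,0,0]]' --linear '[[0.002,0,0.015],[0,0,0.017],[0,0,0.008],[0,0,0.005],[0,0,0.002],[0,0,0.002],[0,0,0],[0,0,0],[0,0,0],[0,0,0]]' --hand '[1,1,1,1,1,1,1,1,1,1]'

```text
time: 32.47
eef_pos: [607.6, 203.9, 14.6]
orientation: [[-0.613, 0.79, 0.001], [0.79, 0.613, 0.0], [-0.0, 0.001, -1.0]]
wrist_force: [0.2, -0.4, -3.9]
width: 0.686
grasp_force: 30.0
```

>>> drive_tool --twist '[[0,0,0],[0,0,0],[0,0,0],[0,0,0],[0,0,0],[0,0,0],[0,0,0],[0,0,0],[0,0,0],[0,0,0]]' --linear '[[0,0,0],[0,0,0],[0,0,0],[0,0,0],[0,0,0],[0,0,-0.01],[0,0,-0.03],[0,0,-0.04],[0,0,-0.04],[0,0,-0.02]]' --hand '[0.2,0,0,0,0,0,0,0,0,0]'

```text
time: 33.3
eef_pos: [609.2, 204.3, 124.4]
orientation: [[-0.613, 0.79, 0.005], [0.79, 0.613, 0.001], [-0.002, 0.005, -1.0]]
wrist_force: [0.4, 0.2, 1.1]
width: 0.999
grasp_force: 0.0
```

>>> drive_tool --twist '[[0,0,0],[0,0,0],[0,0,0],[0,0,0],[0,0,0],[0,0,0],[0,0,0],[0,0,0],[0,0,0],[0,0,0]]' --linear '[[0,0,-0.04],[0,0,-0.04],[0,0,-0.02],[0,0,0],[0,0,0],[0,0,0],[0,0,0],[0,0,0],[0,0,0],[0,0,0]]' --hand '[0,0,0,0,0,0,0,0,0,0]'

```text
time: 34.13
eef_pos: [606.8, 203.7, 193.2]
orientation: [[-0.613, 0.79, -0.002], [0.79, 0.613, -0.0], [0.001, -0.001, -1.0]]
wrist_force: [-0.1, 0.2, 0.9]
width: 1.0
grasp_force: 0.0
```

```bash
python3 - <<'E'
from h import *
c,P,o=snap("wrist");print(seg(c,P,-5,8,["blue"]),seg(c,P,25,45,["blue"]))
c,P,o=snap("side","s12.png")
for r in seg(c,P,-5,8)+seg(c,P,26,45):print(r)
E
```

```text
[('blue', np.int32(6475), 385.3, 122.6, 123, 85, -40.1, 3.3), ('blue', np.int32(1555), 606.8, 204.4, 122, 86, -52.1, 3.2)] [('blue', np.int32(3870), 606.7, 204.9, 100, 64, -52.0, 33.2)]
('blue', np.int32(746), 308.7, -176.6, 125, 92, -61.8, 2.7)
('blue', np.int32(1393), 386.0, 120.3, 123, 91, -41.9, 2.4)
('blue', np.int32(423), 606.3, 201.8, 123, 88, -51.5, 2.4)
('red', np.int32(115), 443.1, -329.0, 85, 65, 73.5, 3.5)
('green', np.int32(295), 434.9, 320.5, 64, 46, 22.7, 2.7)
('blue', np.int32(1002), 604.6, 203.7, 103, 64, -52.5, 31.9)
('red', np.int32(141), 439.2, -331.4, 65, 39, 68.8, 31.9)
('green', np.int32(255), 434.4, 319.1, 40, 28, 26.4, 33.7)
```

View pics/s12.png

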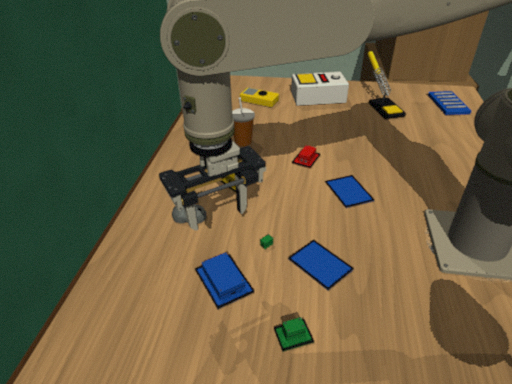

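The picture shows blue (225,275), green (293,330) and red (307,155) centred in their trays. Yellow (230,180) is mostly behind the gripper, but the wrist view had already measured it about 3 mm off centre. The mouse and cup are unmoved.

```bash
python3 -c "
from bench import arm
print(arm.finish_job())"
```

```text
the job is handed in; nothing more can be done
None
```

All four boxes were set flat, centred (within about 5 mm) and squared up in their own trays, the mouse and cup were left where they were, and the job was handed in at about 34 s; no verdict came back.

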